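# Slide the cup board out over the bench edge for the runner

### The job

The slate board with two empty cups is to be taken away by the runner on the far side of the bench, who needs to get fingers under it. Push the tamper that stands in front of it aside along the bench, so that the board can go past without bumping it, then push the board away from you until it sticks out about 4 cm past the far edge of the bench, square to the edge, with both cups still standing on it. Only push with the fingers: do not grip or lift anything, do not touch the cups, keep the tamper upright on the bench, and leave everything else where it is.

Things in the scene. Friction and masses are not known exactly. Their poses are not given: they have to be found in the camera images.
- board: dark grey slate serving board lying flat on the bench, about 0.55 kg: 130 mm along its x axis, 200 mm along its y axis, 8 mm thick. Origin at the centre of its underside; x points roughly away from the robot, towards the far edge of the bench; z up. It is loose and slides on the bench when pushed on its near long side (at x = -65 mm in its frame)
- cup_l: white porcelain demitasse standing loose on the board, on its left (+y) half: 62 mm across the rim, 55 mm high, with a small handle at its own +y side; origin at the centre of its foot, z up. Between the cups' near sides and the near long side of the board at least 35 mm of slate is bare
- cup_r: the same kind of cup, on the right (-y) half of the board, its handle outwards as well (its own +y axis points to the right); origin at the centre of its foot
- tamper: chrome flat-based coffee tamper standing upright on the bench between the board and the far edge: round base 58 mm across with an upright rim 13 mm high, narrowing above it to a 20 mm neck and a 36 mm wide bulbous handle, 80 mm high in all, about 0.42 kg; origin at the centre of the base's underside, z up. Pushed low on the base it slides upright
- bench_edge (a point): point on the straight far top edge of the walnut bench (level with the bench top, z = 0), in the middle of the bench's width: x axis points square outwards, away from the bench, y along the edge, z up
- canister: aluminium screw-top canister with a knurled lid, 92 mm across, 142 mm high, standing near the far edge to the left; origin at the centre of its underside. To be left alone
- portafilter: steel portafilter with a black handle, lying on a black rubber tamping mat (6 mm thick, 150 by 190 mm) to the right: round basket 75 mm across its rim (two 22 mm lugs beside it) and 36 mm high, the handle reaches 180 mm from the basket's centre along its own -x. Origin at the centre of the basket's underside. To be left alone
- funnel: brass dosing funnel standing on the bench to the left of the board, narrow end down: 74 mm across the mouth, 32 mm high; origin at the centre of its underside. To be left alone
- pitcher: steel milk pitcher to the right, near the robot, 88 mm wide and 95 mm high, handle at its own -x; origin at the centre of its underside. To be left alone
- brush: small wooden-handled cleaning brush lying to the left, 175 mm long along its own x axis, 22 mm wide; origin on the bench under its middle. To be left alone
Mind the look-alikes: they are no part of the job. What is shaped like the board but red is not meant. Leave any blue look-alike of the cup_r alone.

How it is judged:
On the way:
1. the tamper has been pushed aside, out of the board's way ((y of tamper in the frame of board above 0.135 m or y of tamper in the frame of board below -0.135 m) and angle between tamper's own z axis and vertical below 0.1 rad), for 0.2 s.
At the end, for the whole second after the job is handed in: board flat on the bench, 30 to 50 mm past the far edge and square to it within 7 degrees, both cups standing on it; tamper upright on the bench, its centre at least 130 mm to one side of the board's centre and 20 mm inside the edge, not touching the board; all at rest (x of board in the frame of bench_edge between -0.035 and -0.015 m and height (world z) of board between -0.004 and 0.006 m and angle between the x axis of board and the x axis of bench_edge, either way round below 0.12 rad and angle between board's own z axis and vertical below 0.05 rad and linear speed of each of board, cup_l, cup_r, tamper below 0.01 m/s and angle between each of cup_l, cup_r, tamper's own z axis and vertical below 0.1 rad and z of cup_l in the frame of board between 0.004 and 0.014 m and x of cup_l in the frame of board between -0.04 and 0.04 m and y of cup_l in the frame of board between -0.075 and 0.075 m and z of cup_r in the frame of board between 0.004 and 0.014 m and x of cup_r in the frame of board between -0.04 and 0.04 m and y of cup_r in the frame of board between -0.075 and 0.075 m and (y of tamper in the frame of board above 0.13 m or y of tamper in the frame of board below -0.13 m) and x of tamper in the frame of bench_edge below -0.02 m and height (world z) of tamper between -0.004 and 0.006 m and contact force between tamper and board below 0.2 N).
It fails at once if the slate board is lifted off the bench or tipped up (height (world z) of board above 0.012 m or angle between board's own z axis and vertical above 0.12 rad).
It fails at once if the tamper is lifted, tipped, squeezed (over 35 N) or falls off the bench (height (world z) of tamper above 0.012 m or angle between tamper's own z axis and vertical above 0.35 rad or height (world z) of tamper below -0.02 m or contact force between the fingers and tamper above 35 N).
It fails at once if the board or a cup runs into the tamper (contact force between tamper and board above 0.5 N or contact force between tamper and cup_l above 0.5 N or contact force between tamper and cup_r above 0.5 N).
It fails at once if the robot touches a cup, or a cup tips or comes off the board (contact force between any of the arm, the fingers and cup_l above 0.5 N or contact force between any of the arm, the fingers and cup_r above 0.5 N or angle between any of cup_l, cup_r's own z axis and vertical above 0.3 rad or z of any of cup_l, cup_r in the frame of board below -0.01 m or z of any of cup_l, cup_r in the frame of board above 0.025 m).
It fails at once if another thing on the bench is moved (over 15 mm) (distance of any of canister, portafilter, funnel, pitcher, brush from where it was at the start of the episode above 0.015 m).
It also fails if it takes over 69 s, if anything falls off the work surface, if the arm or the gripper's body presses on something with over 40 N, if the wrist force passes 120 N, or if a joint passes its speed limit or range.

### The arm

A 6-joint arm with a two-finger parallel gripper is mounted at the origin on the work surface. World frame = base frame: x ahead of the robot, y to its left, z up, the work surface at z = 0. Lengths are in m, angles in rad, forces in N, time in s.
With the tool pointing down it reaches from about 0.3 to 0.75 m from the base axis. Payload 8.5 kg.
Tool frame: the origin (TCP) lies on the front face of the gripper's body, between the roots of the fingers; the fingertips stand 73 mm ahead of it and the grasp point (between the pads) lies 54 mm ahead of it; z points along the fingers, x is the direction in which the jaws open and shut, and the axes are right-handed (so a half turn about z gives the same grasp; the last joint's range is limited). The gripper opens to 85 mm and grips with 20 to 120 N. Pads are 22 mm wide; open, the fingers measure 114 mm over their backs; the gripper's body (76 mm by 85 mm) begins 54 mm behind the grasp point. The pads swing forward as they close: fully open they stand 13 mm farther back than shut.
Start: joints at [0.951, 0.381, 1.297, -0, 1.464, -0.215], TCP at [0.217, 0.506, 0.304] pointing down, gripper open.
Joint ranges: [-3.11, 3.11], [-0.89, 2.33], [0.22, 2.48], [-1.42, 4.56], [0.17, 2.85], [-2.88, 2.88]. Speed limits (rad/s): [2.39, 2.39, 3.14, 3.14, 3.14, 3.14].

### API

Orientations are given as a unit quaternion [w, x, y, z].
In Python, from cell import r, capture, camera_params, cut_out, mark_of gives the robot as it stands. The module is installed in compiled form; this text tells all that it offers.
- The arm moves only by the tool play_rows, never from a script. Its argument "increments" is a list that holds one entry, the list of rows, each a list of 4 numbers: the shift along the tool's x, y, z in mm, then the turn about the tool's z in rad. In form: [[[x, y, z, turn], ...]]. A call has exactly 8 rows; each row shifts and turns the commanded pose from where the row before left it, along the tool's axes as they then stand; what a row does not reach is not made up. A row lasts 1/12 s, in which the tool goes at most 41.7 mm and 7.16 degrees, less where a joint would pass 70% of its speed; a pose out of reach is approached as far as the arm can. A call with a gripper value outside its range is refused whole. "hand" is the finger opening in mm, from 0 to 85.4, set as the call begins (left out, the last holds). The fingers move at their own pace and stop on an object; "force" is the grip in N (left out, the last holds). Time passes only in rows, so rows that do not move let the fingers close, or fill a call up. It gives the time, the measured TCP pose, the force and the opening at its end, in the units of the state.
- r.state(): the state, without advancing time (a new reading comes with each control period).
- capture(name): name is "scene" or "top" or "wrist"; returns the picture (420x560x3 uint8, red, green, blue); there is no depth.
- camera_params(name): a dict with "fx", "fy", "cx", "cy" (pixels), "rvec" (rotation vector, rad) and "tvec" (3), from world to camera coordinates, as OpenCV has them; the wrist camera has in their place "tool_from_camera" (4x4, takes a point from camera to tool coordinates, whose origin is the TCP and whose axes are the tool frame's). Camera axes: x right, y down, z forward; pixel columns grow to the right and rows downward; lengths in m; the calibration is good to about 2 mm. A picture is of the moment at which its call begins: read the wrist's pose just before it. camera_params takes no time and is no camera call.
- r.job_done(): hands the job in, once; it reports no verdict.
Trained networks look in the newest picture that a camera, given by its name, has taken for a name from the list of things; names that differ only in an ending like _2 or _b are one class to them, and where a whole thing is asked for, a point or a joint stands for the part that bears it (a point fixed in the world has none). Each returns a list of dicts, best first, with "p" (0 to 1); they miss things now and then, are a little off and sometimes report something else, mostly with a low value. They report only what shows in the picture. A call takes as long as a camera call. They do not tell look-alikes from the thing itself.
- cut_out(camera, target): "mask" (420x560 bool, what is visible of it) and "rect" ([left, top, right, bottom] in pixels, round what is visible of it).
- mark_of(camera, target): "point" ([column, row] in pixels: a listed point, or the origin of a listed thing).
The state is a dict: "t": time; "qpos": joint angles; "joint_velocities": joint speeds; "joint_torque": joint torques, N m; "eef_pos": TCP position; "orientation": TCP orientation; "contact_force": force on the tool from outside, world axes, zero at the start; "moment": the same for the moment, N m; "grip_width": opening from 0.0 (shut) to 1.0 (fully open).
Only numpy, scipy, OpenCV 4.12 (cv2) and the standard library are available. Lean on these libraries where they do the work, as an engineer would, in place of code of your own. Each camera call takes 0.05 s, during which the arm holds its last target.

## Working session

There is one attempt and no reset: what is moved stays moved. The work goes in short steps, Python scripts to look and compute and a tool call to move; the robot and the scene stay as the last step left them, time stands still between calls to the robot, and variables do not carry over. Pictures are saved under pics/ and viewed, and the job is handed in when it is done.

Besides the shell and the picture viewer there is one more tool, called by a JSON object that holds its "name" and its "arguments". play_rows: Moves the arm, as the interface text tells. Its arguments: {"type":"object","properties":{"increments":{"type":"array","items":{"type":"array","items":{"type":"array","items":{"type":"number"}}}},"hand":{"type":"number"},"force":{"type":"number"}},"required":["increments"]}

```bash
mkdir -p pics; cat > h.py <<'E'
import numpy as np,cv2
from cell import r,capture,camera_params,cut_out,mark_of
def save(n,img): cv2.imwrite('pics/'+n+'.png',cv2.cvtColor(img,cv2.COLOR_RGB2BGR))
def KRt(c):
    p=camera_params(c);K=np.array([[p['fx'],0,p['cx']],[0,p['fy'],p['cy']],[0,0,1]])
    return K,cv2.Rodrigues(np.array(p['rvec'],float))[0],np.array(p['tvec'],float).ravel()
def ray(c,px):
    K,R,t=KRt(c);d=R.T@np.linalg.inv(K)@np.array([px[0],px[1],1.]);return -R.T@t,d
def onz(c,px,z=0.):
    o,d=ray(c,px);return o+d*(z-o[2])/d[2]
def proj(c,X):
    K,R,t=KRt(c);q=K@(R@np.array(X,float)+t);return q[:2]/q[2]
def tri(a,pa,b,pb):
    o1,d1=ray(a,pa);o2,d2=ray(b,pb)
    s=np.linalg.lstsq(np.c_[d1,-d2],o2-o1,rcond=None)[0]
    p,q=o1+s[0]*d1,o2+s[1]*d2;return (p+q)/2,np.linalg.norm(p-q)
E
python3 - <<'E'
from h import *
for c in ['scene','top','wrist']:
    save(c+'0',capture(c))
for c in ['scene','top']:
    print(c,-KRt(c)[1].T@KRt(c)[2])
    for n in ['board','cup_l','tamper','bench_edge','canister','funnel','portafilter']:
        print(c,n,[(np.round(m['point']),round(m['p'],2),onz(c,m['point'],0.008 if 'cup' in n else 0).round(3)) for m in mark_of(c,n)[:3]])
s=r.state();print(s['t'],s['eef_pos'],s['orientation'],s['grip_width'])
E
```

```text
scene [1.44881367 0.01437491 1.54517962]
scene board [(array([153., 149.]), 0.68, array([ 0.279, -0.504,  0.   ])), (array([289., 208.]), 0.57, array([0.502, 0.005, 0.   ]))]
scene cup_l [(array([215., 229.]), 0.86, array([ 0.603, -0.237,  0.008])), (array([273., 214.]), 0.65, array([ 0.532, -0.047,  0.008])), (array([298., 211.]), 0.64, array([0.519, 0.034, 0.008]))]
scene tamper [(array([301., 238.]), 0.71, array([0.614, 0.051, 0.   ]))]
scene bench_edge [(array([283., 266.]), 0.71, array([ 0.723, -0.004,  0.   ]))]
scene canister [(array([413., 244.]), 0.89, array([ 0.617,  0.417, -0.   ]))]
scene funnel [(array([351., 203.]), 0.73, array([0.468, 0.216, 0.   ]))]
scene portafilter [(array([160., 224.]), 0.78, array([ 0.593, -0.421,  0.   ]))]
top [ 0.419521   -0.05228218  1.38497044]
top board [(array([452., 306.]), 0.92, array([ 0.284, -0.51 ,  0.   ])), (array([261., 223.]), 0.79, array([ 0.498, -0.004,  0.   ]))]
top cup_l [(array([283., 215.]), 0.76, array([ 0.521, -0.062,  0.008])), (array([352., 185.]), 0.58, array([ 0.602, -0.247,  0.008]))]
top tamper [(array([240., 179.]), 0.77, array([0.619, 0.053, 0.   ]))]
top bench_edge []
top canister [(array([109., 177.]), 0.91, array([0.622, 0.409, 0.   ]))]
top funnel [(array([181., 235.]), 0.87, array([0.465, 0.211, 0.   ])), (array([282., 214.]), 0.25, array([ 0.523, -0.062,  0.   ]))]
top portafilter [(array([416., 187.]), 0.85, array([ 0.597, -0.421,  0.   ]))]
0.85 [0.21660498 0.50553304 0.30393786] [4.94861052e-06 8.34820331e-01 5.50522492e-01 1.97545577e-05] 1.0025518311335095
```

```bash
python3 - <<'E'
import cv2
for n,(x0,x1,y0,y1) in {'scene0':(120,440,130,320),'top0':(80,480,110,320)}.items():
    im=cv2.imread(f'pics/{n}.png');c=im[y0:y1,x0:x1]
    cv2.imwrite(f'pics/{n}c.png',cv2.resize(c,None,fx=2,fy=2,interpolation=cv2.INTER_CUBIC))
E
```

```text
(no output)
```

View pics/scene0.png

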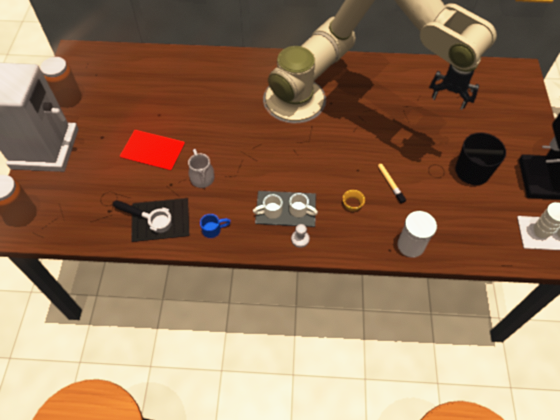

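View pics/top0c.png

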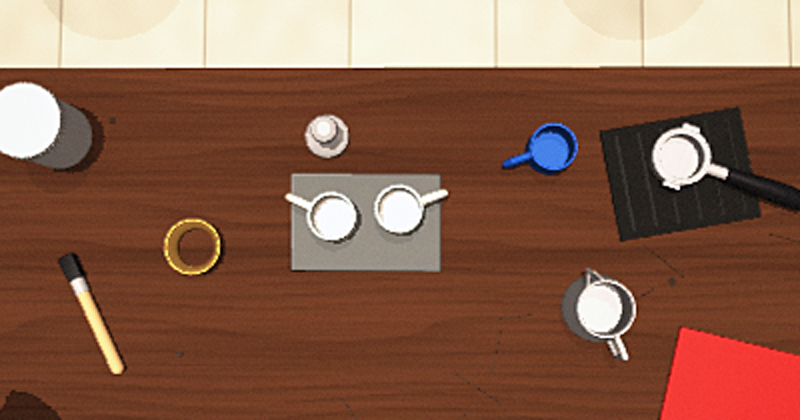

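View pics/scene0c.png

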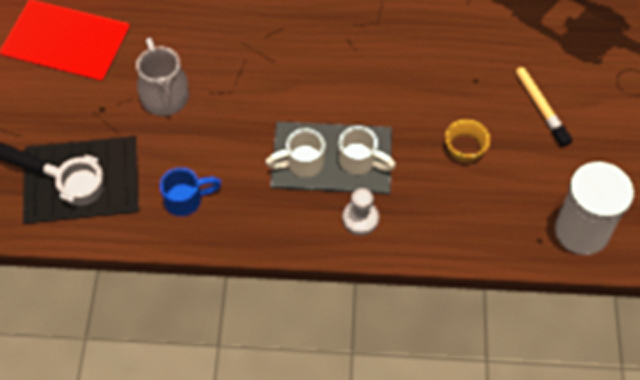

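Candidates by top-camera pixel:
- **Board:** the grey one at (262,221). The red look-alike is at (452,306).
- **Cups:** the two white ones at (246,218) and (280,215). The blue one is at (355,184).
- **Tamper:** only one, at (243,178).

Next I measure these precisely.

```bash
cat >> h.py <<'E'
def board(im,ret=False):
    hsv=cv2.cvtColor(im,cv2.COLOR_RGB2HSV);m=((hsv[...,1]<60)&(hsv[...,2]>60)&(hsv[...,2]<190)).astype(np.uint8)
    m[:,:215]=0;m[:,312:]=0;m[:130]=0;m[260:]=0
    return m
def edge():
    im=cv2.cvtColor(capture('top'),cv2.COLOR_RGB2GRAY).astype(float)
    P=[]
    for c in range(150,400,5):
        g=np.abs(np.diff(im[125:165,c]));k=np.argmax(g);w=g[max(0,k-2):k+3]
        P.append([c,125+max(0,k-2)+(w*np.arange(len(w))).sum()/w.sum()+.5])
    return np.array([onz('top',p) for p in P])
E
python3 - <<'E'
from h import *
e=edge();print('edge',np.polyfit(e[:,1],e[:,0],1),np.std(e[:,0]),e[0],e[-1])
im=capture('top');hsv=cv2.cvtColor(im,cv2.COLOR_RGB2HSV)
print(hsv[240,262],hsv[200,235],hsv[235,235])
bm=board(im);n,l,s,c=cv2.connectedComponentsWithStats(bm)
for i in range(1,n):
    if s[i,4]>30: print(s[i],c[i])
k=1+np.argmax(s[1:,4]);pts=np.argwhere(l==k)[:,::-1].astype(np.float32)
rc=cv2.minAreaRect(pts);print(rc)
for p in cv2.boxPoints(rc): print(p,onz('top',p,0.008).round(4))
for cam in ['top','scene']:
    if cam=='scene': capture(cam)
    for nm in ['board','tamper','cup_l','cup_r','funnel']:
        print(cam,nm,[(d['rect'],round(d['p'],2)) for d in cut_out(cam,nm)[:4]])
big=cv2.resize(im[130:260,210:320],None,fx=5,fy=5,interpolation=cv2.INTER_CUBIC);save('topbig',big)
E
```

```text
edge [-0.00394658  0.71534159] 0.0008268886416057381 [0.71451185 0.29991846 0.        ] [ 0.71767571 -0.3655708   0.        ]
[ 16  28 157] [ 19  27 152] [ 16  32 152]
[236 169  16  16  85] [245.90588235 178.81176471]
[ 225  197   75   49 2495] [262.6252505  222.82685371]
((262.0, 221.0), (73.99998474121094, 47.99999237060547), -0.0)
[225. 245.] [0.4394 0.0907 0.008 ]
[225. 197.] [0.5679 0.0923 0.008 ]
[299. 197.] [ 0.5687 -0.1061  0.008 ]
[299. 245.] [ 0.4405 -0.1062  0.008 ]
top board [([408.7, 271.4, 495.3, 341.3], 0.87), ([226.8, 199.3, 297.3, 247.3], 0.85), ([223.6, 206.4, 258.9, 230.7], 0.41)]
top tamper [([232.8, 167.2, 254.1, 188.8], 0.67)]
top cup_l [([269.7, 201.0, 302.2, 226.9], 0.95), ([328.6, 173.0, 371.3, 197.0], 0.95), ([223.5, 208.2, 260.4, 230.7], 0.84)]
top cup_r [([269.7, 201.0, 302.2, 226.9], 0.95), ([328.6, 173.0, 371.3, 197.0], 0.95), ([223.5, 208.2, 260.4, 230.7], 0.84)]
top funnel [([164.4, 222.6, 188.5, 247.5], 0.69), ([226.0, 196.2, 300.5, 244.9], 0.19)]
scene board [([121.5, 132.5, 188.1, 170.7], 0.96), ([254.8, 191.7, 313.1, 229.1], 0.69), ([379.3, 161.1, 406.2, 201.7], 0.5)]
scene tamper [([293.2, 226.4, 312.6, 245.9], 0.61)]
scene cup_l [([288.6, 195.3, 314.6, 216.6], 0.94), ([254.3, 196.3, 279.1, 215.8], 0.78), ([201.7, 210.9, 230.5, 237.3], 0.63)]
scene cup_r [([288.6, 195.3, 314.6, 216.6], 0.94), ([254.3, 196.3, 279.1, 215.8], 0.78), ([201.7, 210.9, 230.5, 237.3], 0.63)]
scene funnel []
```

View pics/topbig.png

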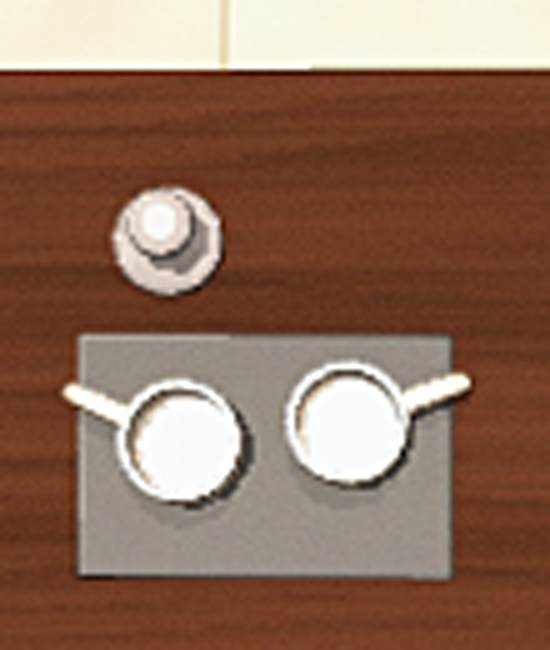

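View pics/wrist0.png

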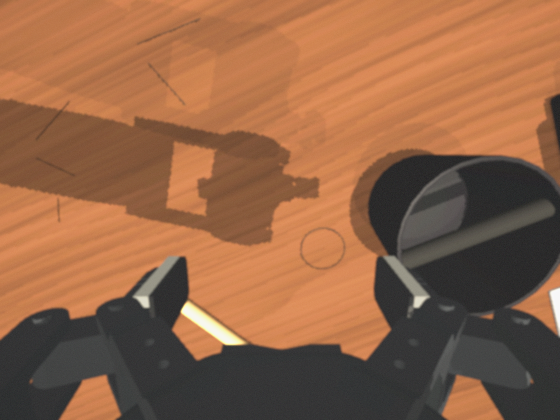

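```bash
python3 - <<'E'
from h import *
print('tamper base top cam',onz('top',(242.9,177.7),0.010))
for p in [(225,197),(225,245.5),(300,197),(300,245.5)]: print(onz('top',np.array(p)-.5+0.25,0.008).round(4))
im=capture('scene');save('scbig',cv2.resize(im[185:285,235:335],None,fx=6,fy=6,interpolation=cv2.INTER_CUBIC))
for p in [(0.7153,0.0,0),(0.569,-0.107,.008),(0.569,.092,.008),(0.44,.092,.008),(.44,-.107,.008)]: 
    q=proj('scene',p);print(q, (q-[235,185]+.5)*6)
print({k:np.round(v,3) for k,v in camera_params('wrist').items()})
E
```

```text
tamper base top cam [0.62000457 0.0445892  0.01      ]
[0.5686 0.093  0.008 ]
[0.4387 0.0913 0.008 ]
[ 0.5694 -0.1081  0.008 ]
[ 0.4398 -0.1082  0.008 ]
[284.32753568 264.48716962] [298.96521411 479.92301773]
[254.64217083 222.00872567] [120.85302499 225.05235401]
[314.18825474 225.13816664] [478.12952846 243.82899987]
[315.01147526 192.76168452] [483.06885153  49.57010714]
[257.6408648 189.8314985] [138.84518878  31.988991  ]
{'fx': np.float64(309.67), 'fy': np.float64(309.67), 'cx': np.float64(280.932), 'cy': np.float64(209.919), 'tool_from_camera': array([[ 1.   ,  0.   , -0.   , -0.   ],
       [ 0.   ,  0.966,  0.258, -0.065],
       [ 0.   , -0.258,  0.966, -0.07 ],
       [ 0.   ,  0.   ,  0.   ,  1.   ]])}
```

View pics/scbig.png

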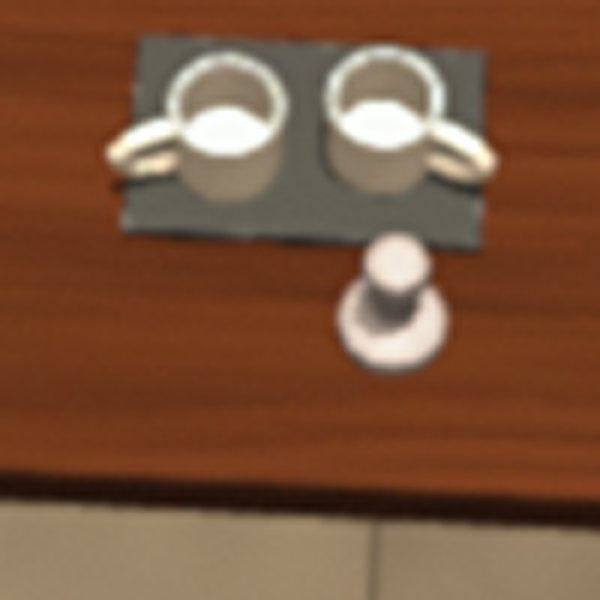

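{"name": "play_rows", "arguments": {"increments": [[[0, 0, 0, -0.101], [0, 0, 0, -0.101], [0, 0, 0, -0.101], [0, 0, 0, -0.102], [-25, 18, 0, 0], [-25, 18, 0, 0], [-25, 18, 0, 0], [-25, 18, 0, 0]]], "hand": 85.4}}

```text
t: 2.22
eef_pos: [0.2891, 0.4045, 0.3039]
orientation: [0.0, 0.707, 0.707, 0.0]
contact_force: [0.5, 0.6, -0.1]
grip_width: 1.0
```

{"name": "play_rows", "arguments": {"increments": [[[-30, 21, 0, 0], [-30, 21, 0, 0], [-30, 21, 0, 0], [-30, 21, 0, 0], [-30, 21, 0, 0], [-30, 21, 0, 0], [-30, 21, 0, 0], [-30, 21, 0, 0]]]}}

```text
t: 2.88
eef_pos: [0.4574, 0.1639, 0.3041]
orientation: [0.0, 0.707, 0.707, 0.0]
contact_force: [-0.1, 0.5, 0.2]
grip_width: 0.998
```

{"name": "play_rows", "arguments": {"increments": [[[-27, 20, 0, 0], [-27, 20, 0, 0], [-27, 20, 0, 0], [-27, 20, 0, 0], [-27, 20, 0, 0], [-27, 20, 0, 0], [-27, 20, 0, 0], [-27, 20, 0, 0]]]}}

```text
t: 3.55
eef_pos: [0.6175, -0.0519, 0.3039]
orientation: [-0.0, 0.707, 0.707, 0.0]
contact_force: [1.1, -0.9, -0.4]
grip_width: 0.998
```

{"name": "play_rows", "arguments": {"increments": [[[0, 0, 25, 0], [0, 0, 25, 0], [0, 0, 25, 0], [0, 0, 25, 0], [0, 0, 20, 0], [0, 0, 20, 0], [0, 0, 20, 0], [0, 0, 20, 0]]]}}

```text
t: 4.22
eef_pos: [0.6167, -0.0504, 0.123]
orientation: [0.0, 0.707, 0.707, 0.0]
contact_force: [0.1, -0.4, 0.1]
grip_width: 1.001
```

```bash
python3 - <<'E'
from h import *
print(r.state()['eef_pos'],r.state()['t'])
for c in ['scene','top','wrist']:save(c+'1',capture(c))
im=cv2.imread('pics/scene1.png');cv2.imwrite('pics/scene1c.png',cv2.resize(im[150:290,200:360],None,fx=4,fy=4,interpolation=cv2.INTER_CUBIC))
im=cv2.imread('pics/top1.png');cv2.imwrite('pics/top1c.png',cv2.resize(im[130:260,190:350],None,fx=4,fy=4,interpolation=cv2.INTER_CUBIC))
E
```

```text
[ 0.61670953 -0.05038218  0.1229658 ] 4.2167
```

View pics/scene1c.png

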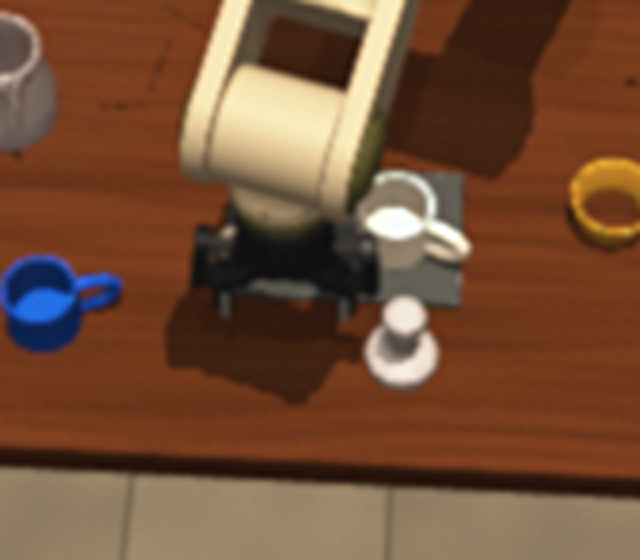

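View pics/top1c.png

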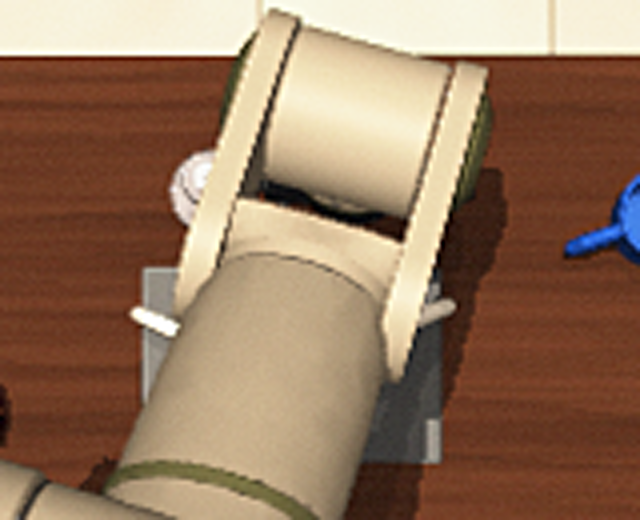

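View pics/wrist1.png

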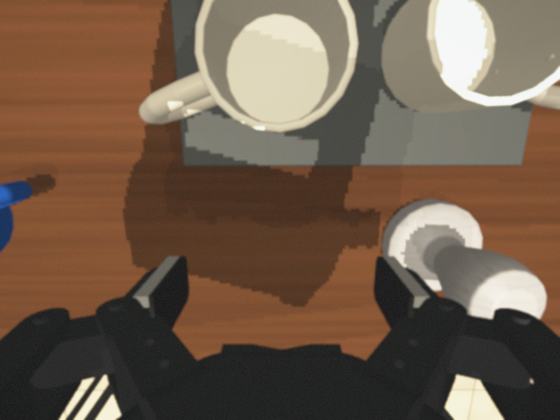

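```bash
python3 - <<'E'
from h import *
print(r.state()['qpos'])
# cup rims (z~.063) from topbig px
for n,p in {'l':(181,441),'r':(347,424)}.items():
    q=(210+p[0]/5-.5,130+p[1]/5-.5);print(n,onz('top',q,0.063))
E
```

```text
[-2.72633919e-01  6.71526880e-01  1.33934684e+00  7.54478602e-06
  1.13339625e+00 -1.84360285e+00]
l [0.5088143  0.03264672 0.063     ]
r [ 0.51794408 -0.05248308  0.063     ]
```

{"name": "play_rows", "arguments": {"increments": [[[0, 0, -25, 0], [0, 0, -25, 0], [0, 0, 0, 0.12], [0, 0, 0, 0.12], [0, 0, 0, 0.12], [0, 0, 0, 0.12], [0, 0, 0, 0.12], [0, 0, 0, 0.12]]], "hand": 0}}

```text
t: 5.03
eef_pos: [0.6171, -0.0505, 0.176]
orientation: [0.001, 0.912, 0.41, 0.001]
contact_force: [-0.4, -0.4, 0.5]
grip_width: 0.001
```

{"name": "play_rows", "arguments": {"increments": [[[0, 0, 0, 0.12], [0, 0, 0, 0.12], [0, 0, 0, 0.12], [0, 0, 0, 0.12], [0, 0, 0, 0.12], [0, 0, 0, 0.12], [0, 0, 0, 0.1308], [9, 0, 0, 0]]]}}

```text
t: 5.7
eef_pos: [0.6254, -0.0503, 0.1761]
orientation: [0.0, 1.0, -0.0, 0.001]
contact_force: [-0.4, -0.7, 0.4]
grip_width: 0.002
```

```bash
python3 - <<'E'
from h import *
s=r.state();print(s['eef_pos'],s['orientation'],s['t'],s['grip_width'])
save('wrist2',capture('wrist'))
E
```

```text
[ 0.62540716 -0.05032032  0.17605578] [ 2.93250585e-04  9.99999517e-01 -3.72440817e-04  8.61250112e-04] 5.7 0.0022929589055075607
```

View pics/wrist2.png

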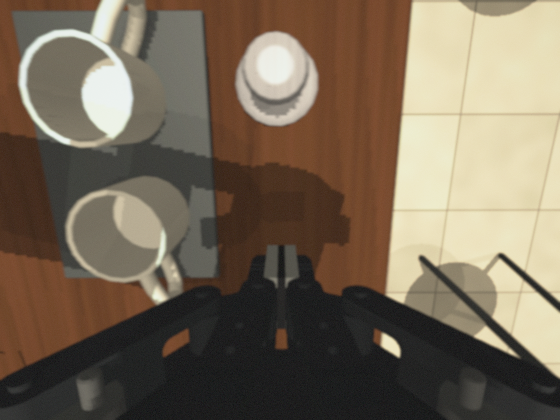

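The wrist view shows the tamper base at (277,83), which puts it at about (0.622, 0.046), matching the top camera. The shut fingers at (281,250) line up with it, so I descend to just above rim height.

{"name": "play_rows", "arguments": {"increments": [[[0, 0, 14, 0], [0, 0, 16, 0], [0, 0, 16, 0], [0, 0, 16, 0], [0, 0, 14, 0], [0, 0, 10, 0], [0, 0, 6, 0], [0, 0, 2, 0]]]}}

```text
t: 6.42
eef_pos: [0.6258, -0.0504, 0.0799]
orientation: [0.0, 1.0, 0.003, -0.0]
contact_force: [-0.4, 0.0, 0.5]
grip_width: 0.001
```

```bash
python3 - <<'E'
from h import *
s=r.state();print(s['eef_pos'],s['contact_force'])
save('wrist3',capture('wrist'))
im=capture('scene');save('scene3',cv2.resize(im[150:290,200:360],None,fx=4,fy=4,interpolation=cv2.INTER_CUBIC))
E
```

```text
[ 0.62575966 -0.05039065  0.07986876] [-0.38443119  0.03731614  0.47881045]
```

View pics/wrist3.png

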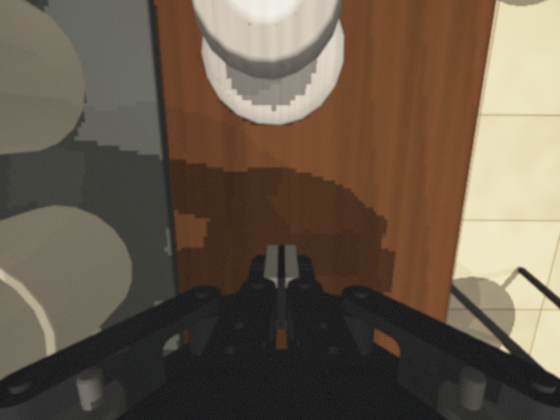

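View pics/scene3.png

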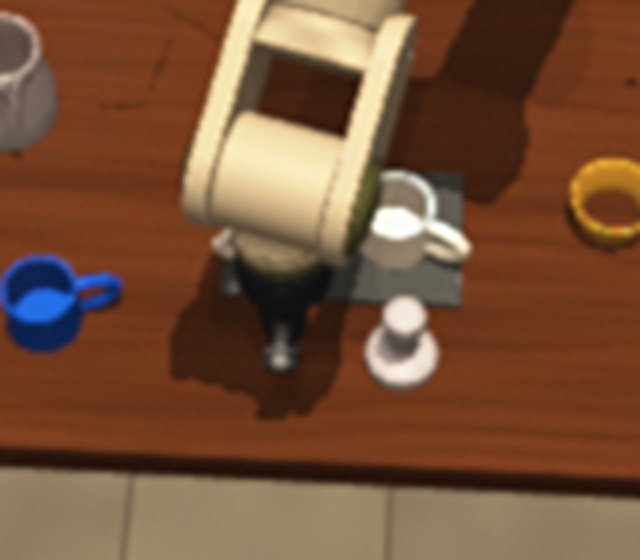

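{"name": "play_rows", "arguments": {"increments": [[[0, 0, -2.3, 0], [0, -6, 0, 0], [0, -7, 0, 0], [0, -7, 0, 0], [0, -7, 0, 0], [0, -7, 0, 0], [0, -4, 0, 0], [0, 0, 0, 0]]]}}

```text
t: 7.18
eef_pos: [0.6254, -0.0111, 0.0822]
orientation: [-0.0, 1.0, 0.004, -0.0]
contact_force: [-0.1, 0.7, 0.5]
grip_width: -0.004
```

```bash
python3 - <<'E'
from h import *
s=r.state();print(s['eef_pos'],s['contact_force'])
save('wrist4',capture('wrist'))
im=capture('scene');save('scene4',cv2.resize(im[150:290,200:360],None,fx=4,fy=4,interpolation=cv2.INTER_CUBIC))
E
```

```text
[ 0.62539904 -0.01114189  0.0821884 ] [-0.13543645  0.7254282   0.45377056]
```

View pics/wrist4.png

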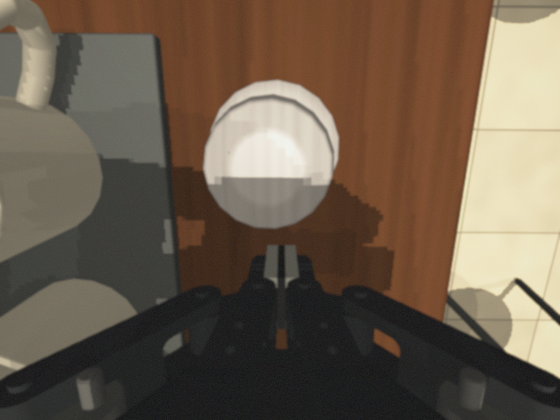

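View pics/scene4.png

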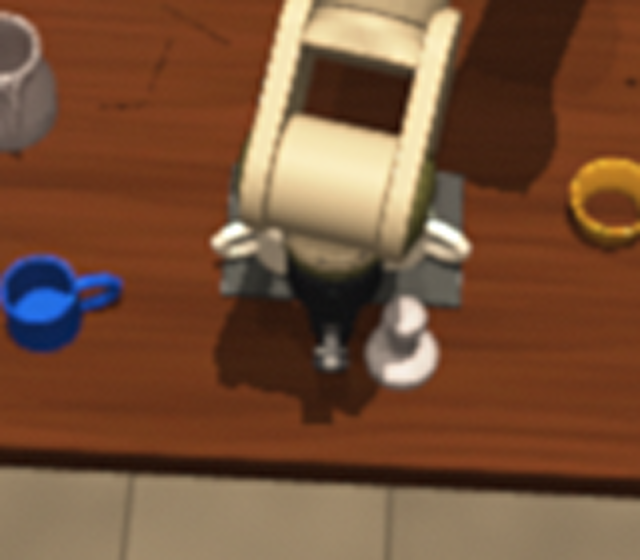

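The fingertip is about 15 mm from the tamper's rim, and nothing is touching. I advance slowly.

{"name": "play_rows", "arguments": {"increments": [[[0, -2, 0, 0], [0, -3, 0, 0], [0, -3, 0, 0], [0, -3, 0, 0], [0, -3, 0, 0], [0, -3, 0, 0], [0, -3, 0, 0], [0, -3, 0, 0]]]}}

```text
t: 7.95
eef_pos: [0.6254, 0.0107, 0.0823]
orientation: [0.0, 1.0, 0.003, 0.0]
contact_force: [-0.1, -2.6, -0.1]
grip_width: 0.003
```

```bash
python3 - <<'E'
from h import *
s=r.state();print(s['eef_pos'],s['contact_force'])
im=capture('wrist');save('wrist5',im)
im=capture('scene');save('scene5',cv2.resize(im[150:290,200:360],None,fx=4,fy=4,interpolation=cv2.INTER_CUBIC))
E
```

```text
[0.62540115 0.01070559 0.08226401] [-0.14551165 -2.64323746 -0.14260558]
```

View pics/wrist5.png

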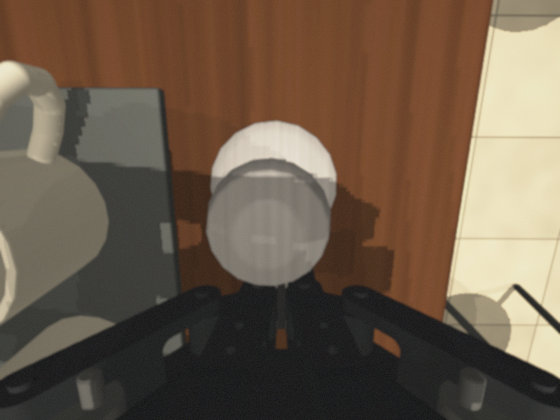

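View pics/scene5.png

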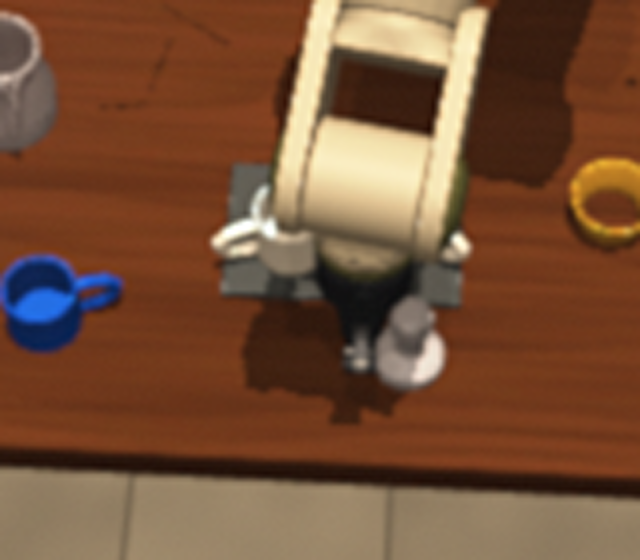

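{"name": "play_rows", "arguments": {"increments": [[[0, -4, 0, 0], [0, -4, 0, 0], [0, -4, 0, 0], [0, -4, 0, 0], [0, -4, 0, 0], [0, -4, 0, 0], [0, -4, 0, 0], [0, -4, 0, 0]]]}}

```text
t: 8.72
eef_pos: [0.6251, 0.0431, 0.0822]
orientation: [0.0, 1.0, 0.003, -0.0]
contact_force: [0.3, -2.3, 0.1]
grip_width: -0.002
```

{"name": "play_rows", "arguments": {"increments": [[[0, -4, 0, 0], [0, -4, 0, 0], [0, -4, 0, 0], [0, -4, 0, 0], [0, -4, 0, 0], [0, -4, 0, 0], [0, -4, 0, 0], [0, -4, 0, 0]]]}}

```text
t: 9.38
eef_pos: [0.6249, 0.075, 0.0822]
orientation: [0.0, 1.0, 0.003, -0.0]
contact_force: [0.1, -2.8, 0.2]
grip_width: -0.005
```

```bash
python3 - <<'E'
from h import *
s=r.state();print(s['eef_pos'],s['contact_force'])
im=capture('wrist');save('wrist6',im)
E
```

```text
[0.62494989 0.07504394 0.08222483] [ 0.12196231 -2.82964478  0.23173412]
```

View pics/wrist6.png

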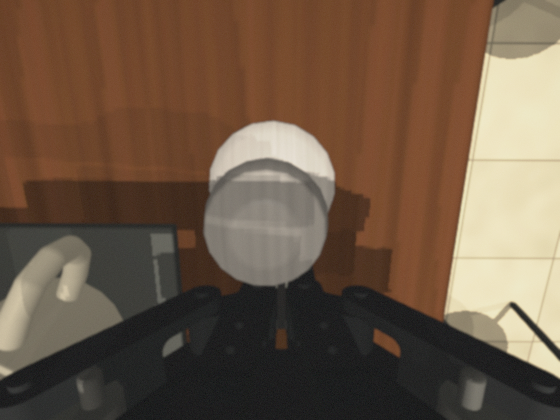

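The tamper stays in place on the finger with no sideways drift, at (272,185). About 42 mm remain.

{"name": "play_rows", "arguments": {"increments": [[[0, -4, 0, 0], [0, -4, 0, 0], [0, -4, 0, 0], [0, -4, 0, 0], [0, -4, 0, 0], [0, -4, 0, 0], [0, -4, 0, 0], [0, -4, 0, 0]]]}}

```text
t: 10.1
eef_pos: [0.6248, 0.1071, 0.0822]
orientation: [-0.0, 1.0, 0.003, -0.0]
contact_force: [1.6, -2.1, 0.3]
grip_width: 0.004
```

{"name": "play_rows", "arguments": {"increments": [[[0, -4, 0, 0], [0, -3, 0, 0], [0, -2, 0, 0], [0, -1, 0, 0], [0, 3, 0, 0], [0, 6, 0, 0], [0, 8, 0, 0], [0, 8, 0, 0]]]}}

```text
t: 10.77
eef_pos: [0.6248, 0.0908, 0.0822]
orientation: [-0.0, 1.0, 0.003, -0.0]
contact_force: [0.1, 0.7, 0.6]
grip_width: 0.002
```

```bash
python3 - <<'E'
from h import *
s=r.state();print(s['eef_pos'],s['contact_force'])
im=capture('wrist');save('wrist7',im)
E
```

```text
[0.62482193 0.09082568 0.08218478] [0.12477759 0.7300816  0.60744412]
```

View pics/wrist7.png

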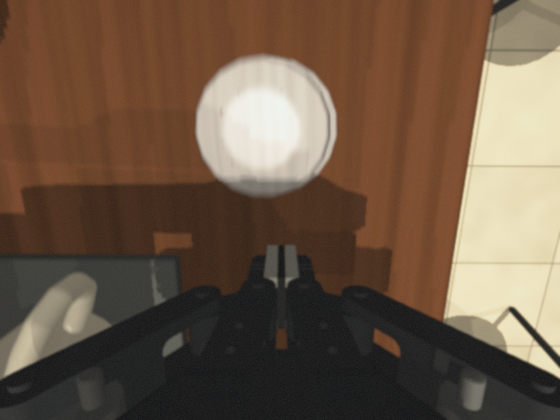

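{"name": "play_rows", "arguments": {"increments": [[[0, 4, -6, 0], [0, 0, -15, 0], [0, 0, -22, 0], [0, 0, -25, 0], [0, 0, -25, 0], [0, 0, -25, 0], [-20, 10, -25, 0], [-25, 10, 0, 0]]]}}

```text
t: 11.48
eef_pos: [0.5815, 0.0671, 0.2303]
orientation: [0.0, 1.0, 0.003, 0.005]
contact_force: [0.6, -0.4, -0.5]
grip_width: 0.003
```

{"name": "play_rows", "arguments": {"increments": [[[-28, 10, 0, 0], [-28, 10, 0, 0], [-28, 10, 0, 0], [-28, 10, 0, 0], [-28, 10, 0, 0], [-28, 10, 0, 0], [-28, 10, 0, 0], [-28, 5, 0, 0]]], "hand": 40}}

```text
t: 12.15
eef_pos: [0.3551, -0.0095, 0.2256]
orientation: [0.0, 1.0, 0.003, 0.0]
contact_force: [0.5, -0.9, 1.0]
grip_width: 0.469
```

{"name": "play_rows", "arguments": {"increments": [[[0, 0, 0, -0.12], [0, 0, 0, -0.12], [0, 0, 0, -0.12], [0, 0, 0, -0.12], [0, 0, 0, -0.12], [0, 0, 0, -0.12], [0, 0, 0, -0.12], [0, 0, 0, -0.12]]]}}

```text
t: 12.82
eef_pos: [0.3564, -0.0091, 0.2257]
orientation: [0.0, 0.884, 0.467, 0.0]
contact_force: [-0.2, 0.1, -0.2]
grip_width: 0.468
```

{"name": "play_rows", "arguments": {"increments": [[[0, 0, 0, -0.12], [0, 0, 0, -0.12], [0, 0, 0, -0.12], [0, 0, 0, -0.12], [0, 0, 0, -0.12], [0, 0, 0, -0.0108], [0, 0, 0, 0], [0, 0, 0, 0]]]}}

```text
t: 13.48
eef_pos: [0.3564, -0.009, 0.2254]
orientation: [0.0, 0.706, 0.708, 0.0]
contact_force: [0.0, -0.5, 0.2]
grip_width: 0.472
```

```bash
python3 - <<'E'
from h import *
s=r.state();print(s['eef_pos'],s['orientation'],s['grip_width'],s['t'])
im=capture('wrist');save('wrist8',im)
im=capture('top');save('top8',cv2.resize(im[130:270,190:330],None,fx=4,fy=4,interpolation=cv2.INTER_CUBIC))
E
```

```text
[ 0.35643453 -0.00900533  0.22544663] [2.07895414e-04 7.06205530e-01 7.08006847e-01 1.00477740e-04] 0.4719402924159661 13.4833
```

View pics/wrist8.png

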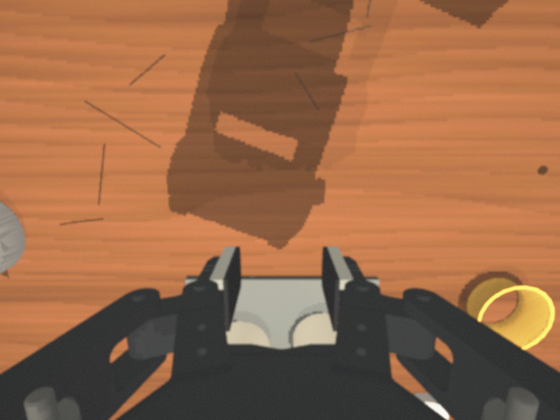

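View pics/top8.png

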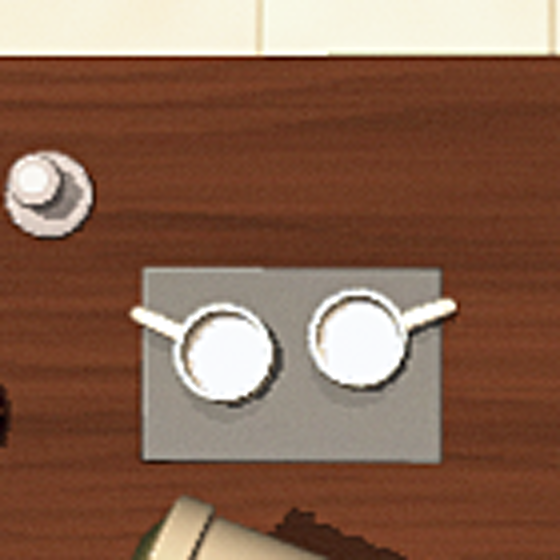

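The tamper stands at (202,178), which is y≈0.154, 16 cm left of the board's centre. The board hasn't moved. I now go down behind its near side.

{"name": "play_rows", "arguments": {"increments": [[[0, 6, 12, 0], [0, 8, 20, 0], [0, 8, 24, 0], [0, 8, 24, 0], [0, 8, 24, 0], [0, 6, 20, 0], [0, 4, 14, 0], [0, 2, 6, 0]]]}}

```text
t: 14.25
eef_pos: [0.4065, -0.0086, 0.0796]
orientation: [-0.001, 0.705, 0.709, -0.001]
contact_force: [-0.6, 0.3, -0.2]
grip_width: 0.469
```

{"name": "play_rows", "arguments": {"increments": [[[0, 0, 1, 0], [0, 0, 1, 0], [0, 0, 1, 0], [0, 0, 1, 0], [0, 0, 0, 0], [0, 0, 0, 0], [0, 0, 0, 0], [0, 0, 0, 0]]]}}

```text
t: 14.92
eef_pos: [0.4065, -0.0087, 0.0774]
orientation: [0.0, 0.705, 0.709, 0.0]
contact_force: [0.2, -0.3, -0.1]
grip_width: 0.467
```

```bash
python3 - <<'E'
from h import *
s=r.state();print(s['eef_pos'],s['contact_force'])
im=capture('wrist');save('wrist9',im)
E
```

```text
[ 0.40648219 -0.00866618  0.07740911] [ 0.23827488 -0.29154559 -0.11434608]
```

View pics/wrist9.png

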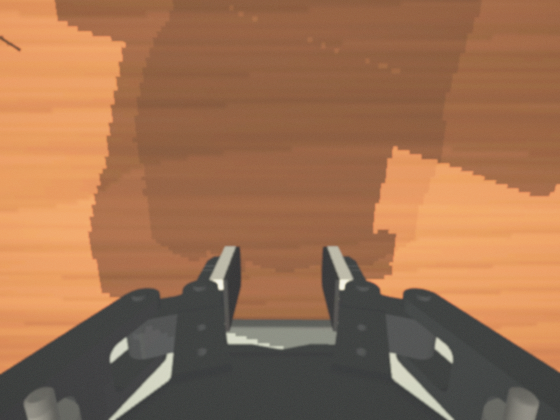

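{"name": "play_rows", "arguments": {"increments": [[[0, 0, 1, 0], [0, 0, 1, 0], [0, 0, 1, 0], [0, 0, 0, 0], [0, 0, 0, 0], [0, 0, 0, 0], [0, 0, 0, 0], [0, 0, 0, 0]]]}}

```text
t: 15.63
eef_pos: [0.4065, -0.0086, 0.0742]
orientation: [0.0, 0.705, 0.709, 0.0]
contact_force: [-0.6, -0.5, 0.7]
grip_width: 0.467
```

{"name": "play_rows", "arguments": {"increments": [[[0, 0, 1, 0], [0, 0, 1, 0], [0, 0, 0, 0], [0, 0, 0, 0], [0, 0, 0, 0], [0, 0, 0, 0], [0, 0, 0, 0], [0, 0, 0, 0]]]}}

```text
t: 16.3
eef_pos: [0.4065, -0.0087, 0.0722]
orientation: [0.0, 0.705, 0.709, 0.0]
contact_force: [0.6, -0.2, -0.1]
grip_width: 0.469
```

{"name": "play_rows", "arguments": {"increments": [[[0, 0, 0.7, 0], [0, 0, 0.7, 0], [0, 0, 0, 0], [0, 0, 0, 0], [0, 0, 0, 0], [0, 0, 0, 0], [0, 0, 0, 0], [0, 0, 0, 0]]]}}

```text
t: 16.97
eef_pos: [0.4065, -0.0087, 0.0711]
orientation: [0.0, 0.705, 0.709, 0.0]
contact_force: [-1.0, 0.3, 6.4]
grip_width: 0.468
```

```bash
python3 - <<'E'
from h import *
s=r.state();print(s['eef_pos'],s['contact_force'])
im=capture('scene');save('scene10',cv2.resize(im[130:270,200:360],None,fx=4,fy=4,interpolation=cv2.INTER_CUBIC))
im=capture('wrist');save('wrist10',cv2.resize(im[220:360,180:380],None,fx=4,fy=4,interpolation=cv2.INTER_CUBIC))
E
```

```text
[ 0.40648676 -0.00867181  0.07110632] [-1.00949802  0.27615208  6.35319331]
```

View pics/wrist10.png

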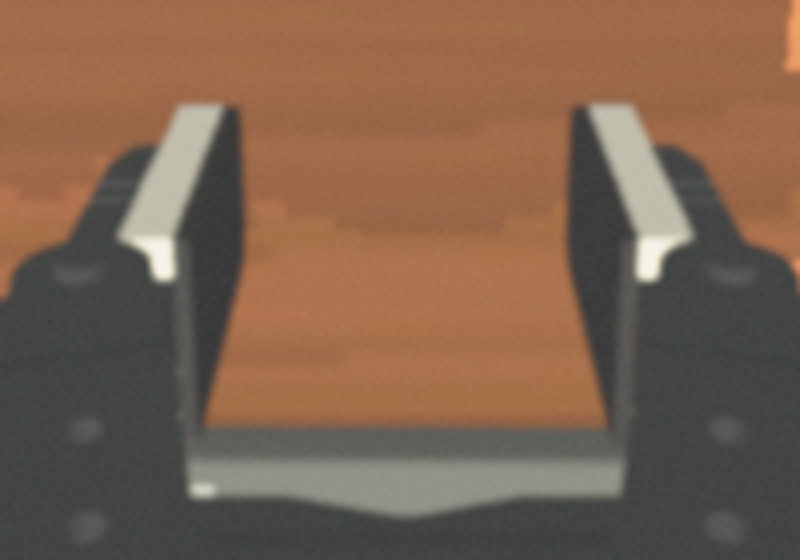

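View pics/scene10.png

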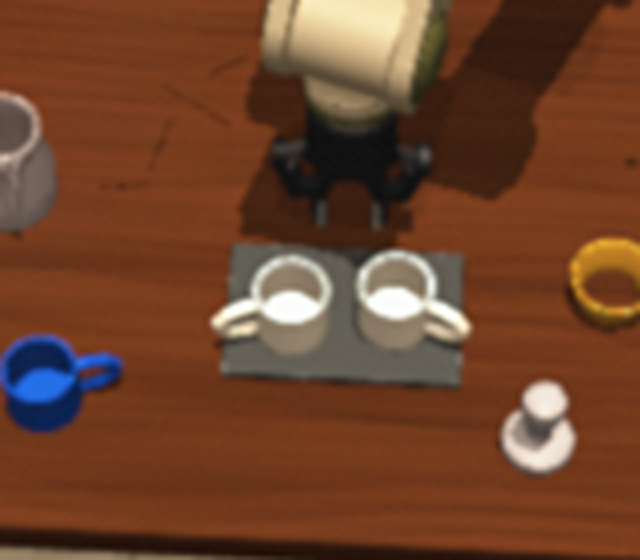

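Bench contact came at TCP z=0.0711, so the tips are about 71 mm ahead at this opening. I raise them about 3.5 mm so they sit below the board's 8 mm top, then approach.

{"name": "play_rows", "arguments": {"increments": [[[0, 0, -1.5, 0], [0, 0, -2, 0], [0, 3, 0, 0], [0, 4, 0, 0], [0, 4, 0, 0], [0, 3, 0, 0], [0, 2, 0, 0], [0, 0, 0, 0]]]}}

```text
t: 17.73
eef_pos: [0.4229, -0.0086, 0.0742]
orientation: [0.0, 0.705, 0.709, 0.0]
contact_force: [-0.6, 0.7, 0.7]
grip_width: 0.467
```

{"name": "play_rows", "arguments": {"increments": [[[0, 1, 0, 0], [0, 1, 0, 0], [0, 1, 0, 0], [0, 1, 0, 0], [0, 1, 0, 0], [0, 1, 0, 0], [0, 1, 0, 0], [0, 1, 0, 0]]]}}

```text
t: 18.4
eef_pos: [0.4305, -0.0085, 0.0743]
orientation: [-0.0, 0.705, 0.709, -0.0]
contact_force: [-1.1, -1.0, -0.2]
grip_width: 0.469
```

```bash
python3 - <<'E'
from h import *
s=r.state();print(s['eef_pos'],s['contact_force'])
im=capture('wrist');save('wrist11',cv2.resize(im[220:360,180:380],None,fx=4,fy=4,interpolation=cv2.INTER_CUBIC))
E
```

```text
[ 0.43050115 -0.0084892   0.07430972] [-1.09896587 -1.02975773 -0.15182047]
```

View pics/wrist11.png

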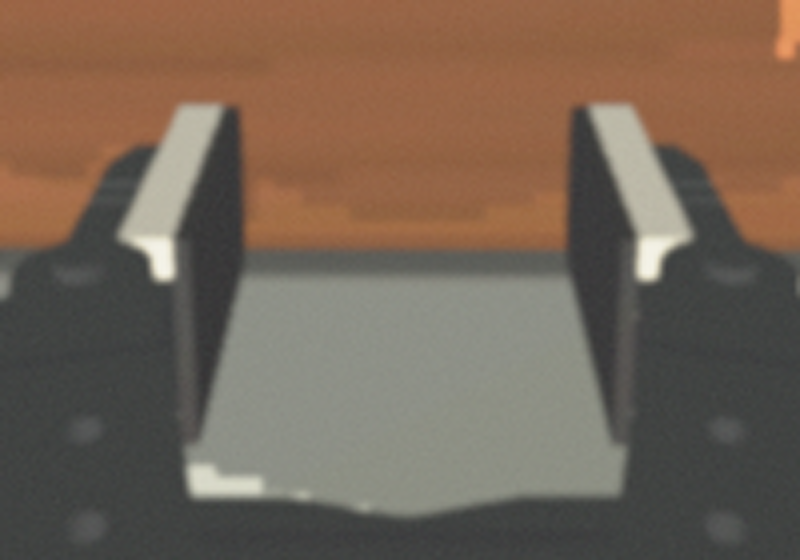

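{"name": "play_rows", "arguments": {"increments": [[[0, 1, 0, 0], [0, 1, 0, 0], [0, 1, 0, 0], [0, 1.5, 0, 0], [0, 2, 0, 0], [0, 2, 0, 0], [0, 2, 0, 0], [0, 2, 0, 0]]]}}

```text
t: 19.12
eef_pos: [0.4403, -0.0078, 0.074]
orientation: [-0.003, 0.705, 0.709, -0.002]
contact_force: [-12.6, -0.6, 8.3]
grip_width: 0.469
```

```bash
python3 - <<'E'
from h import *
s=r.state();print(s['eef_pos'],s['contact_force'])
im=capture('wrist');save('wrist12',cv2.resize(im[220:360,180:380],None,fx=4,fy=4,interpolation=cv2.INTER_CUBIC))
im=capture('scene');save('scene12',cv2.resize(im[130:270,200:360],None,fx=4,fy=4,interpolation=cv2.INTER_CUBIC))
E
```

```text
[ 0.44025909 -0.00778764  0.07402409] [-12.64649607  -0.56580388   8.32716634]
```

View pics/wrist12.png

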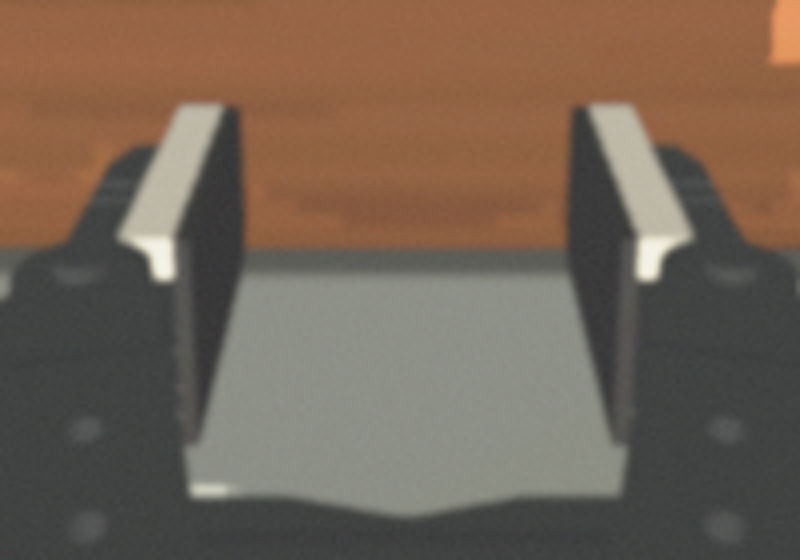

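View pics/scene12.png

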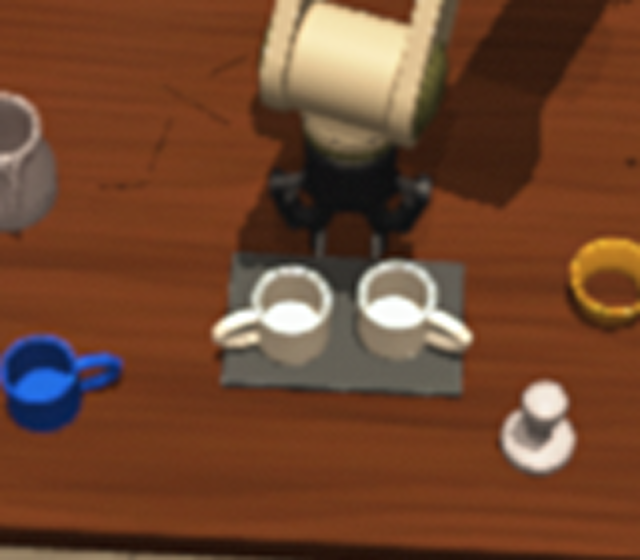

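{"name": "play_rows", "arguments": {"increments": [[[0, 2.5, -0.1, 0], [0, 2.5, 0, 0], [0, 2.5, -0.1, 0], [0, 2.5, 0, 0], [0, 2.5, 0, 0], [0, 2.5, 0, 0], [0, 2.5, 0, 0], [0, 2.5, 0, 0]]]}}

```text
t: 19.88
eef_pos: [0.4608, -0.0077, 0.0741]
orientation: [-0.003, 0.705, 0.709, -0.002]
contact_force: [-9.0, -0.2, 4.4]
grip_width: 0.465
```

```bash
python3 - <<'E'
from h import *
s=r.state();print(s['eef_pos'],s['orientation'],s['contact_force'],s['moment'])
im=capture('wrist');save('wrist13',cv2.resize(im[220:360,180:380],None,fx=4,fy=4,interpolation=cv2.INTER_CUBIC))
im=capture('scene');save('scene13',cv2.resize(im[130:270,200:360],None,fx=4,fy=4,interpolation=cv2.INTER_CUBIC))
E
```

```text
[ 0.46076773 -0.00772907  0.07407815] [-0.00280053  0.70478186  0.7094162  -0.00182624] [-9.00767726 -0.17561785  4.41788635] [-0.0637471   1.53994266 -0.03194537]
```

View pics/scene13.png

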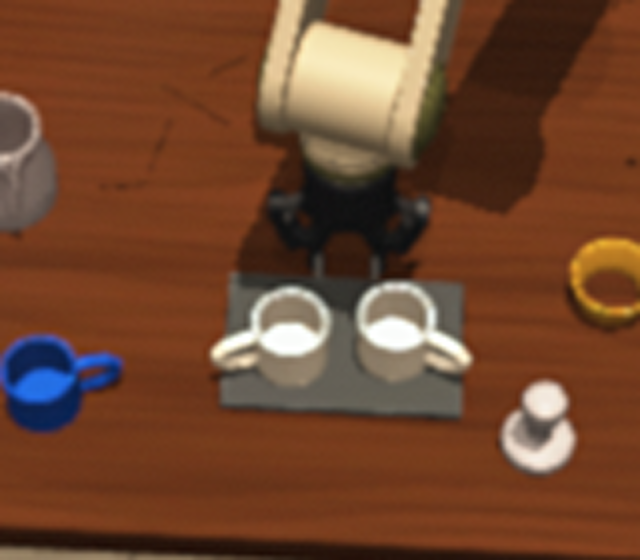

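The board, cups and tamper all look right: the board is at (345,345) in the crop and still square. I continue.

{"name": "play_rows", "arguments": {"increments": [[[0, 3, 0, 0], [0, 3, 0, 0], [0, 3, 0, 0], [0, 3, 0, 0], [0, 3, 0, 0], [0, 3, 0, 0], [0, 3, 0, 0], [0, 3, 0, 0]]]}}

```text
t: 20.65
eef_pos: [0.4848, -0.0076, 0.0741]
orientation: [-0.003, 0.705, 0.709, -0.002]
contact_force: [-9.6, -0.3, 5.9]
grip_width: 0.468
```

{"name": "play_rows", "arguments": {"increments": [[[0, 3, 0, 0], [0, 3, 0, 0], [0, 3, 0, 0], [0, 3, 0, 0], [0, 3, 0, 0], [0, 3, 0, 0], [0, 3, 0, 0], [0, 3, 0, 0]]]}}

```text
t: 21.32
eef_pos: [0.5088, -0.0075, 0.0741]
orientation: [-0.003, 0.705, 0.709, -0.002]
contact_force: [-10.1, -0.5, 5.3]
grip_width: 0.468
```

```bash
python3 - <<'E'
from h import *
s=r.state();print(s['eef_pos'],s['orientation'],s['contact_force'],s['moment'])
im=capture('scene');save('scene14',cv2.resize(im[130:270,200:360],None,fx=4,fy=4,interpolation=cv2.INTER_CUBIC))
im=capture('top');save('top14',cv2.resize(im[130:270,190:330],None,fx=4,fy=4,interpolation=cv2.INTER_CUBIC))
E
```

```text
[ 0.50879482 -0.00752379  0.07407573] [-0.00277373  0.70481093  0.7093871  -0.00194808] [-10.13218448  -0.53736247   5.34735476] [-0.06367689  1.6644359  -0.02382462]
```

View pics/scene14.png

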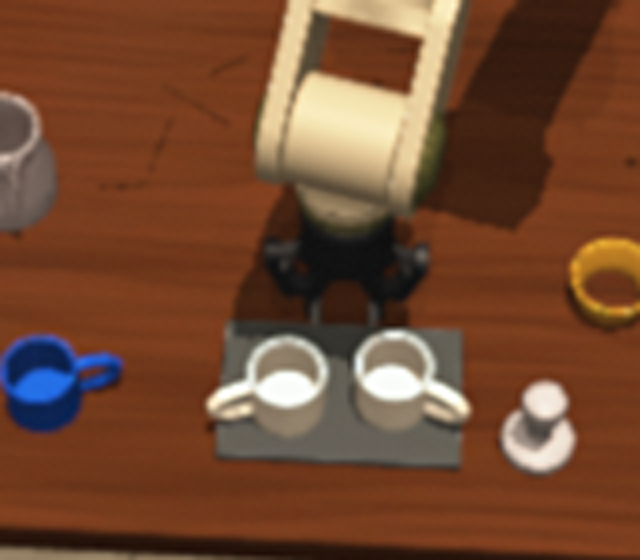

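View pics/top14.png

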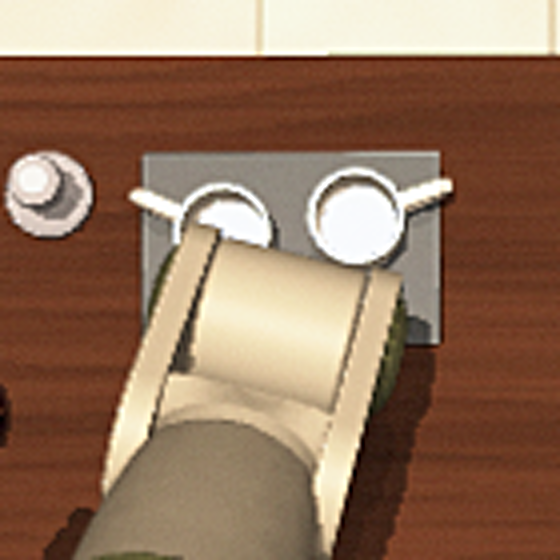

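{"name": "play_rows", "arguments": {"increments": [[[0, 3, 0, 0], [0, 3, 0, 0], [0, 3, 0, 0], [0, 3, 0, 0], [0, 3, 0, 0], [0, 3, 0, 0], [0, 3, 0, 0], [0, 3, 0, 0]]]}}

```text
t: 22.08
eef_pos: [0.5328, -0.0074, 0.0741]
orientation: [-0.003, 0.705, 0.709, -0.002]
contact_force: [-9.8, -0.2, 4.9]
grip_width: 0.468
```

{"name": "play_rows", "arguments": {"increments": [[[0, 3, 0, 0], [0, 3, 0, 0], [0, 3, 0, 0], [0, 3, 0, 0], [0, 3, 0, 0], [0, 3, 0, 0], [0, 3, 0, 0], [0, 3, 0, 0]]]}}

```text
t: 22.75
eef_pos: [0.5569, -0.0073, 0.0741]
orientation: [-0.003, 0.705, 0.709, -0.002]
contact_force: [-10.8, 0.5, 5.3]
grip_width: 0.471
```

{"name": "play_rows", "arguments": {"increments": [[[0, 3, 0, 0], [0, 3, 0, 0], [0, 3, 0, 0], [0, 3, 0, 0], [0, 3, 0, 0], [0, 3, 0, 0], [0, 3, 0, 0], [0, 3, 0, 0]]]}}

```text
t: 23.42
eef_pos: [0.5809, -0.0072, 0.0741]
orientation: [-0.003, 0.705, 0.709, -0.002]
contact_force: [-10.7, -0.6, 6.0]
grip_width: 0.463
```

{"name": "play_rows", "arguments": {"increments": [[[0, 3, 0, 0], [0, 3, 0, 0], [0, 3, 0, 0], [0, 3, 0, 0], [0, 3, 0, 0], [0, 2, 0, 0], [0, 2, 0, 0], [0, 1, 0, 0]]]}}

```text
t: 24.08
eef_pos: [0.6011, -0.0071, 0.0741]
orientation: [-0.002, 0.705, 0.709, -0.002]
contact_force: [-9.9, 0.1, 5.7]
grip_width: 0.465
```

```bash
python3 - <<'E'
from h import *
s=r.state();print(s['eef_pos'],s['orientation'],s['contact_force'],s['moment'])
im=capture('scene');save('scene15',cv2.resize(im[150:290,200:360],None,fx=4,fy=4,interpolation=cv2.INTER_CUBIC))
im=capture('top');save('top15',cv2.resize(im[110:230,190:330],None,fx=5,fy=5,interpolation=cv2.INTER_CUBIC))
E
```

```text
[ 0.60112697 -0.00712877  0.07408783] [-0.00242589  0.70481838  0.70938113 -0.00189097] [-9.93147896  0.0773222   5.699722  ] [-0.05555503  1.65644012 -0.01749477]
```

View pics/scene15.png

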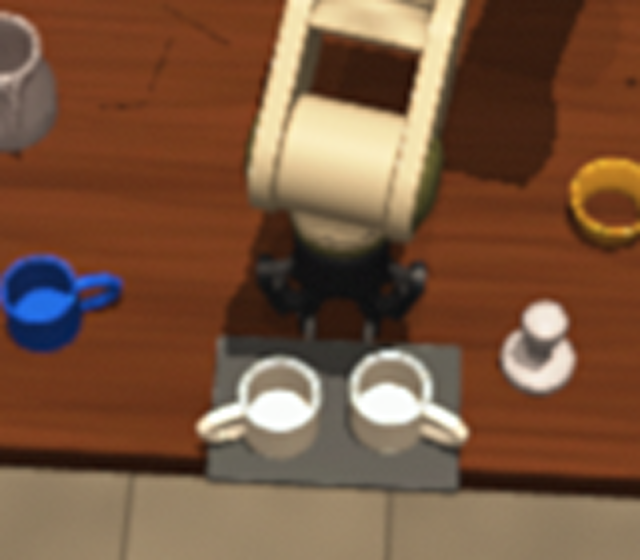

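View pics/top15.png

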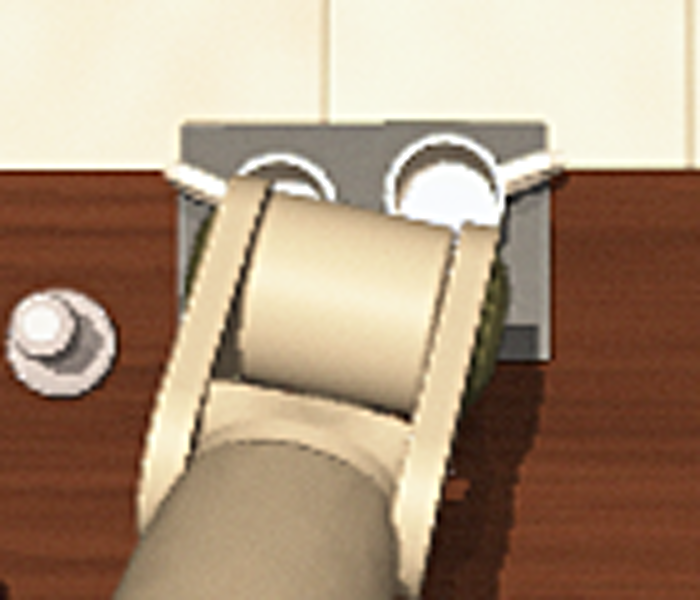

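```bash
python3 - <<'E'
from h import *
for p,z in [((261,133.9),.008),((299,181.5),.008),((261,143.5),0),((201.8,178),.01),((226,134.1),.008),((299,134.0),.008),((203,143.6),0),((330,143.5),0)]: print(p,onz('top',p,z).round(4))
E
```

```text
(261, 133.9) [ 0.7399 -0.0031  0.008 ]
(299, 181.5) [ 0.6105 -0.106   0.008 ]
(261, 143.5) [ 0.7153 -0.003   0.    ]
(201.8, 178) [0.6188 0.1552 0.01  ]
(226, 134.1) [0.7392 0.0917 0.008 ]
(299, 134.0) [ 0.7398 -0.1058  0.008 ]
(203, 143.6) [0.7147 0.155  0.    ]
(330, 143.5) [ 0.7157 -0.1901  0.    ]
```

The board now overhangs about 24.5 mm and is square. I push about 15.5 mm more, then back off.

{"name": "play_rows", "arguments": {"increments": [[[0, 2.5, 0, 0], [0, 2.5, 0, 0], [0, 2.5, 0, 0], [0, 2.5, 0, 0], [0, 2, 0, 0], [0, 1.5, 0, 0], [0, 1.2, 0, 0], [0, 0.5, 0, 0]]]}}

```text
t: 24.85
eef_pos: [0.6163, -0.0071, 0.0741]
orientation: [-0.002, 0.705, 0.709, -0.002]
contact_force: [-10.1, -0.0, 5.6]
grip_width: 0.466
```

{"name": "play_rows", "arguments": {"increments": [[[0, 0, 0, 0], [0, -1, 0, 0], [0, -2, 0, 0], [0, -6, 0, 0], [0, -10, 0, 0], [0, -15, 0, 0], [0, -20, 0, 0], [0, -25, 0, 0]]]}}

```text
t: 25.52
eef_pos: [0.5389, -0.0079, 0.0746]
orientation: [0.001, 0.705, 0.709, 0.0]
contact_force: [1.0, 0.6, 0.7]
grip_width: 0.469
```

{"name": "play_rows", "arguments": {"increments": [[[0, -25, -20, 0], [0, -25, -25, 0], [0, -25, -25, 0], [0, -25, -25, 0], [0, -20, -25, 0], [0, -20, -20, 0], [0, -10, 0, 0], [0, 0, 0, 0]]]}}

```text
t: 26.18
eef_pos: [0.3876, -0.0085, 0.2151]
orientation: [0.001, 0.705, 0.709, 0.0]
contact_force: [0.1, 0.1, -0.3]
grip_width: 0.47
```

```bash
python3 - <<'E'
from h import *
s=r.state();print(s['eef_pos'],s['t'],s['contact_force'])
im=capture('scene');save('scene16',cv2.resize(im[150:290,200:360],None,fx=5,fy=4.2,interpolation=cv2.INTER_CUBIC) if 0 else cv2.resize(im[170:290,215:335],None,fx=5,fy=5,interpolation=cv2.INTER_CUBIC))
im=capture('top');save('top16',cv2.resize(im[110:230,190:330],None,fx=5,fy=5,interpolation=cv2.INTER_CUBIC))
E
```

```text
[ 0.38764812 -0.00854356  0.21507862] 26.1833 [ 0.05166253  0.06266889 -0.25771388]
```

View pics/scene16.png

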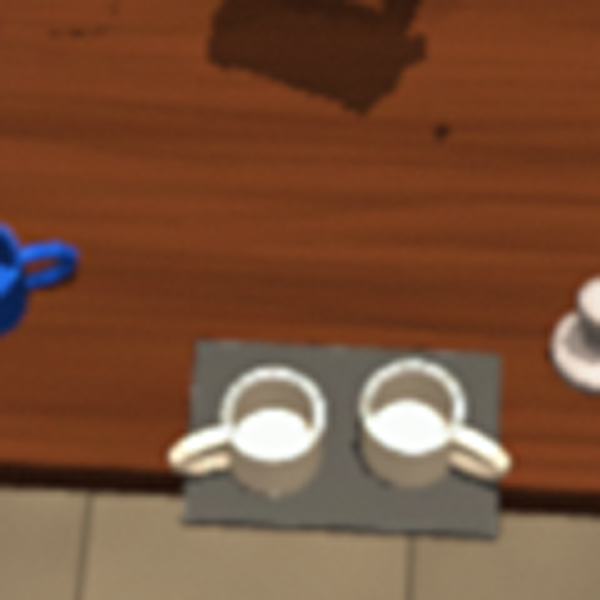

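View pics/top16.png

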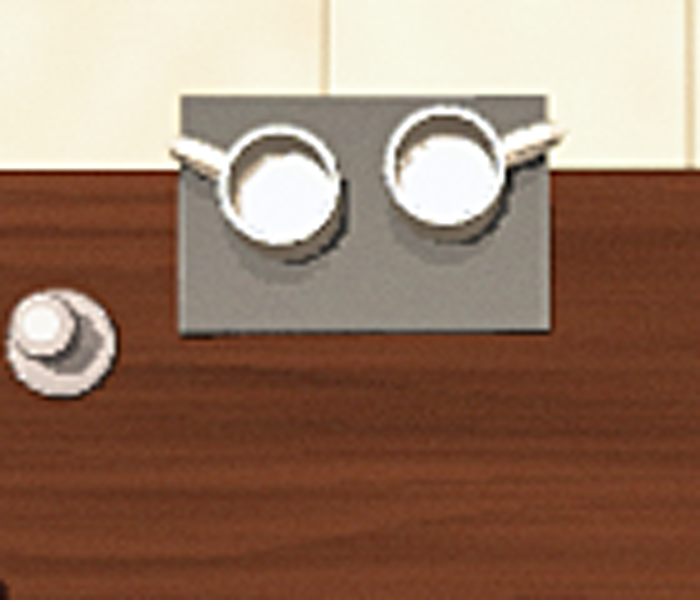

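```bash
python3 - <<'E'
from h import *
print('top',[onz('top',p,z).round(4) for p,z in [((261,128.5),.008),((261,175.7),.008),((261,143.5),0)]])
f=lambda a,b,z: onz('scene',(215+a/5-.5,170+b/5-.5),z).round(4)
print('scene far',f(182,522,.008),f(497,536,.008),'near',f(197,340,.008),f(499,352,.008))
im=capture('scene');g=cv2.cvtColor(im,cv2.COLOR_RGB2HSV)[...,2]
for c in (240,245,248,319,323,327): print(c,g[255:276,c])
for n in ['canister','portafilter','funnel','pitcher','brush','cup_l','tamper']:
    capture('top') if n=='canister' else 0
    print(n,[(onz('top',m['point'],.01).round(3)[:2],round(m['p'],2)) for m in mark_of('top',n)[:3]])
E
```

```text
top [array([ 0.7548, -0.003 ,  0.008 ]), array([ 0.6259, -0.0039,  0.008 ]), array([ 0.7153, -0.003 ,  0.    ])]
scene far [ 0.7581 -0.1036  0.008 ] [0.7558 0.0952 0.008 ] near [ 0.6277 -0.1047  0.008 ] [0.6246 0.0936 0.008 ]
240 [115 116 119 117 118 121 121 115  88  55  40  36  38  72 131 152 153 152
 151 151 152]
245 [115 116 117 116 118 120 121 120 104  67  42  36  34  61 127 153 154 154
 152 152 153]
248 [115 115 114 112 117 136 149 134 110  72  43  37  34  56 115 148 154 154
 154 153 154]
319 [119 113 110 119 128 128 122 118 121 128 131 120  86  52  40  37  39  73
 127 147 151]
323 [120 115 110 117 125 128 125 119 120 127 132 125  98  63  41  35  38  72
 128 151 152]
327 [121 116 109 116 125 128 126 119 119 125 129 127 106  69  45  39  36  61
 123 150 151]
canister [(array([0.618, 0.402]), 0.74)]
portafilter []
funnel [(array([0.467, 0.214]), 0.51)]
pitcher [(array([ 0.401, -0.311]), 0.88)]
brush [(array([0.389, 0.351]), 0.88)]
cup_l [(array([ 0.71 , -0.062]), 0.97), (array([0.687, 0.036]), 0.95), (array([ 0.596, -0.249]), 0.63)]
tamper [(array([0.62 , 0.161]), 0.93)]
```

```bash
python3 - <<'E'
from h import *
print(onz('scene',(245,263.4)),onz('scene',(323,267.6)))
print(r.job_done())
E
```

```text
[ 0.71901399 -0.12615014  0.        ] [0.71884208 0.12398373 0.        ]
the job is handed in; nothing more can be done
None
```

I pushed the tamper about 11 cm to the left, then pushed the slate board about 19 cm away with the slightly opened fingertips, and handed the job in at about 26 s. Handing in reports no verdict, so the figures below come from my own last checks.

| Check | Result |
|---|---|
| Board past the far edge | 39.5 mm by the top camera; about 38 mm by the scene camera (target about 40 mm) |
| Board square to the edge | within about 1° |
| Cups | both standing on the board; no contact with the robot seen |
| Tamper | upright at about (0.62, 0.155), about 16 cm from the board's centre, about 3 cm clear of its side, and about 9.5 cm inside the edge |

- **Camera disagreement:** the two cameras place the bench edge 3 to 4 mm apart (0.7153 and 0.719 m), but their overhang figures agree to about 1 mm.
- **Other items:** the funnel and canister still measured where they stood at the start, to within about 7 mm. I had no starting measurement for the pitcher and brush. The network did not find the portafilter in the last picture. None of my moves went near these three.
- **Forces:** the board push took about 10 N, with a downward press on the tips of about 5 N (13 N and 8 N at the start). The tamper push took about 3 N.

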